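Wipe the chips off the drilling plate

ROBOT

A 6-joint arm with a two-finger parallel gripper is mounted at the origin on the work surface. World frame = base frame: x ahead of the robot, y to its left, z up, the work surface at z = 0. Lengths are in m, angles in degrees, forces in N, time in s.
With the tool pointing down it reaches from about 0.4 to 0.825 m from the base axis. Payload 7 kg.
Tool frame: the origin (TCP) lies at the very end of the fingers, on their centre line; the grasp point (between the pads) lies 19 mm behind it; z points along the fingers, y is the line along which they close (so a half turn about z gives the same grasp; the last joint's range is limited). The gripper opens to 88 mm and grips with 3 to 60 N. Pads are 19 mm wide; open, the fingers measure 130 mm over their backs; the gripper's body (78 mm by 193 mm) begins 47 mm behind the grasp point.
Start: joints at [-46.576, 20.546, 0.682, 0, -70.136, -16.507], TCP at [0.306, -0.602, 0.227] pointing down, gripper open.
Joint ranges: [-176.03, 176.03], [-82.01, 121.73], [-58.28, 71.71], [-173.87, 95.51], [-174.79, -0.11], [-173.66, 173.66]. Speed limits (degrees/s): [136.94, 136.94, 172.46, 180, 180, 180].

INTERFACE

Orientations are given as a 3x3 rotation matrix whose columns are the frame's x, y, z axes.
In Python, from plant import * gives the robot as it stands.
- The arm moves only by the tool step_arm, never from a script. Its argument "series" is a list of rows, each a list of 6 numbers: the shift along the world's x, y, z each as a share of 12 cm, from -1 to 1, then the turn, a rotation vector about the world's x, y, z each as a share of 360 degrees, from -1 to 1. In form: [[dx, dy, dz, rx, ry, rz], ...]. A call has 1 to 10 rows; each row is the pose to reach, as a shift and turn from the pose commanded when the call began, turning the shorter way round; what a row does not reach only later rows make up. A row lasts 1/10 s, in which the tool goes at most 50 mm and 8.59 degrees, less where a joint would pass 70% of its speed; a pose out of reach is approached as far as the arm can. A call with a number of a shift or a turn outside -1 to 1 is refused whole. A call with a gripper value outside its range is refused whole. "fingers" is the closure, from 0 (fully open) to 1 (shut), set as the call begins (left out, the last holds). The fingers move at their own pace and stop on an object; "grip_force" is the grip in N (left out, the last holds). Time passes only in rows, so rows that repeat a pose let the fingers close. It gives the time, the measured TCP pose, the force, the opening and the grip force at its end, in the units of the state.
- get_state(): the state, without advancing time (a new reading comes with each control period).
- read_camera(name): name is "scene" or "top"; returns the picture (400x640x3 uint8, red, green, blue); there is no depth.
- camera_params(name): a dict with "camera_matrix" (3x3 intrinsics, pixels), "k1" (the pictures are not rectified: a ray, as slopes to the right and down, at radius r is drawn at 1 + k1 r^2 times it, then the intrinsics apply), "rvec" (rotation vector, rad) and "tvec" (3), from world to camera coordinates, as OpenCV has them. Camera axes: x right, y down, z forward; pixel columns grow to the right and rows downward; lengths in m; the calibration is good to about 2 mm. A picture is of the moment at which its call begins. camera_params takes no time and is no camera call.
- hand_in(): hands the job in; it is judged then, once.
Trained networks look in the newest picture that a camera, given by its name, has taken for a name from the list of things; names that differ only in an ending like _2 or _b are one class to them, and where a whole thing is asked for, a point or a joint stands for the part that bears it (a point fixed in the world has none). Each returns a list of dicts, best first, with "conf" (0 to 1); they miss things now and then, are a little off and sometimes report something else, mostly with a low value. They report only what shows in the picture. A call takes as long as a camera call.
- regions_of(camera, query): "region" (400x640 bool, what is visible of it) and "bbox" ([left, top, right, bottom] in pixels, round what is visible of it).
The state is a dict: "time_s": time; "q": joint angles; "joint_velocities": joint speeds; "joint_torque": joint torques, N m; "eef_pos": TCP position; "tcp_rot": TCP orientation; "force": force on the tool from outside, world axes, zero at the start; "torque": the same for the moment, N m; "opening": finger opening in m; "grasp_force": force on a finger pad.
Only numpy, scipy, OpenCV 4.12 (cv2) and the standard library are available. Lean on these libraries where they do the work, as an engineer would, in place of code of your own. Each camera call takes 0.05 s, during which the arm holds its last target. There are 200 camera calls.

TASK

Take the wooden scraper block by its grip and wipe the two loose metal chips off the drilling plate, over its edge into the chip tray, without touching the chips with the robot itself. Then stand the scraper block upright on the open bench, off the plate and the tray, and let go.

Things in the scene. Friction and masses are not known exactly. Their poses are not given: they have to be found in the camera images.
- scraper: Loose wooden scraper, 0.22 kg, standing on the bench left or right of the plate: foot 120 (x) x 34 (y) x 34 mm high, on its middle an upright grip 70 (x) x 24 (y) x 48 mm high; 82 high in all. Wipes with either long face, moving along its own y. Origin: centre of underside, z up. The grooved wooden block without a grip is not it.
- plate: Fixed dark steel plate, flat top 40 mm high, x -90 to 150, y -90 to 90 mm; a clamped angle, 72 high, fills it beyond x 95. Grey chip tray fixed against its -y edge: x -90 to 90, y -90 to -200, floor 4 thick, walls 28 high on the 3 other sides, none at the plate. Origin: on the bench, under the middle of the free top. +x away from the robot, +y to its left, turned up to 17 degrees.
- chip_a: Loose aluminium chip, a small bar 26 x 18 x 10 mm, 13 g, lying flat on the plate within 35 mm of the plate's origin in x and in y. Origin: centre of its underside.
- chip_b: Loose aluminium chip, a round slug 22 mm in diameter and 10 mm high, 11 g, lying flat on the plate within 35 mm of the plate's origin in x and in y. Origin: centre of its underside.

How it is judged (in metres and radians):
On the way, in this order (a step that is already met when the one before it is completed fails the run):
1. the scraper block is brought on to the plate, over its free part (x of scraper in the frame of plate between -0.1 and 0.1 m and y of scraper in the frame of plate between -0.11 and 0.12 m and z of scraper in the frame of plate between 0.03 and 0.055 m), for 0.1 s.
2. both chips lie in the chip tray (x of chip_a in the frame of plate between -0.095 and 0.095 m and y of chip_a in the frame of plate between -0.205 and -0.088 m and z of each of chip_a, chip_b in the frame of plate below 0.034 m and x of chip_b in the frame of plate between -0.095 and 0.095 m and y of chip_b in the frame of plate between -0.205 and -0.088 m), for 0.2 s.
At the end, for the whole second after the job is handed in: Both chips are at rest in the chip tray (centres within its outline, below the plate's top), and the scraper block stands at rest on its foot on the bench, upright within 10 degrees, its underside at bench height and its centre outside plate and tray (all of step 2 and height (world z) of scraper below 0.008 m and angle between scraper's own z axis and vertical below 0.17 rad and linear speed of scraper below 0.02 m/s and linear speed of each of chip_a, chip_b below 0.03 m/s and not (x of scraper in the frame of plate between -0.09 and 0.15 m and y of scraper in the frame of plate between -0.2 and 0.09 m)); the robot touches nothing.
It fails at once if the robot itself touches a chip (contact force between any of the fingers, the arm and chip_a above 0.3 N or contact force between any of the fingers, the arm and chip_b above 0.3 N).
It also fails if it takes over 56 s, if anything falls off the work surface, if the arm or the gripper's body presses on something with over 40 N, if the wrist force passes 120 N, or if a joint passes its speed limit or range.

## Working session

There is one attempt and no reset: what is moved stays moved. The work goes in short steps, Python scripts to look and compute and a tool call to move; the robot and the scene stay as the last step left them, time stands still between calls to the robot, and variables do not carry over. Pictures are saved under pics/ and viewed, at most 10 in all, crops included, and the job is handed in when it is done.

Besides the shell and the picture viewer there is one more tool, called as name([rows], argument=value, ...), one row to a line, values as JSON. step_arm: Moves the arm, as the interface text tells. Its arguments: {"type":"object","properties":{"series":{"type":"array"},"fingers":{"type":"number"},"grip_force":{"type":"number"}},"required":["series"]}

```bash
mkdir -p pics; cat > h.py <<'E'
from plant import *
import numpy as np, cv2
def P(c):
    p=camera_params(c); return np.array(p["camera_matrix"]),p["k1"],cv2.Rodrigues(np.array(p["rvec"],float))[0],np.array(p["tvec"],float).ravel()
def ray(c,px,z):
    K,k,R,t=P(c); d=cv2.undistortPoints(np.array(px,float).reshape(-1,1,2),K,np.array([k,0,0,0.]))[:,0]
    d=np.c_[d,np.ones(len(d))]@R; o=-R.T@t
    return o+d*((z-o[2])/d[:,2])[:,None]
def proj(c,X):
    K,k,R,t=P(c); return cv2.projectPoints(np.array(X,float).reshape(-1,1,3),cv2.Rodrigues(R)[0],t,K,np.array([k,0,0,0.]))[0][:,0]
E
python3 - <<'E'
from h import *
for c in("top","scene"):
    im=read_camera(c); cv2.imwrite(f"pics/{c}0.png",im[:,:,::-1])
    K,k,R,t=P(c); print(c,K[0,0],k,-R.T@t)
    for n in("scraper","plate","chip_a","chip_b"):
        for r in regions_of(c,n)[:3]:
            m=r["region"]; ys,xs=np.nonzero(m); print(c,n,round(r["conf"],2),r["bbox"],xs.mean().round(1),ys.mean().round(1),m.sum())
print(get_state()["time_s"], get_state()["tcp_rot"])
E
```

```text
top 439.4185992414838 -0.0880245478217131 [0.43406675 0.00276096 1.04128256]
top scraper 0.74 [444.2, 194.7, 480.3, 244.5] 461.3 218.9 1044
top plate 0.68 [247.1, 136.9, 383.5, 257.1] 313.0 201.2 11652
scene 402.65069582995346 -0.05614389923870579 [1.17583033 0.17615136 0.70286217]
scene scraper 0.66 [175.4, 158.9, 213.8, 209.8] 193.8 182.6 1145
scene plate 0.72 [252.8, 174.2, 393.2, 290.2] 324.5 225.8 9587
scene chip_a 0.64 [347.5, 200.6, 359.1, 207.4] 352.1 204.7 63
scene chip_b 0.64 [347.5, 200.6, 359.1, 207.4] 352.1 204.7 63
0.5 [[-8.91657452e-01 -4.52710710e-01 -2.99309842e-05]
 [-4.52710711e-01  8.91657451e-01  4.63121701e-05]
 [ 5.72216971e-06  5.48446688e-05 -9.99999998e-01]]
```

View pics/top0.png

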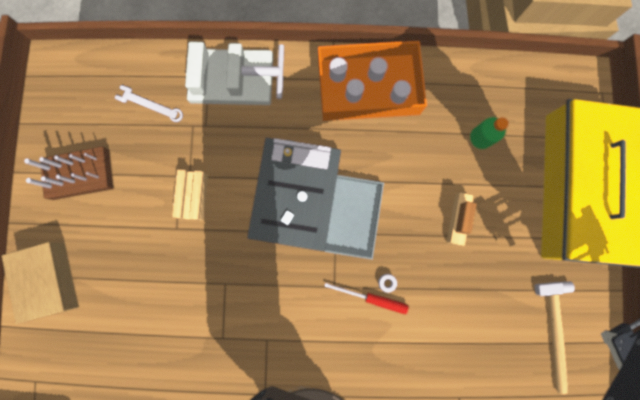

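View pics/scene0.png

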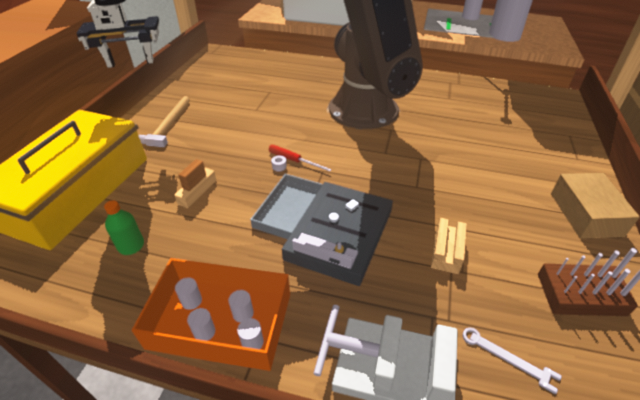

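The top view shows the plate at about (295,205) with the tray on its right. The round slug is at (302,196), the bar at (288,217) and the scraper at (462,219). The grooved decoy is at (188,194). Next I'll fit the plate and scraper poses to the masks.

```bash
cat > fit.py <<'E'
from h import *
from scipy.optimize import minimize
def box(x0,x1,y0,y1,z0,z1): return np.array([[x,y,z] for x in(x0,x1) for y in(y0,y1) for z in(z0,z1)])/1000.
MODEL={"plate":[box(-90,150,-90,90,0,40),box(95,150,-90,90,0,72),box(-90,90,-200,-90,0,28)],
"scraper":[box(-60,60,-17,17,0,34),box(-35,35,-12,12,34,82)]}
def place(X,p):
    c,s=np.cos(p[2]),np.sin(p[2]); return X@np.array([[c,s,0],[-s,c,0],[0,0,1]])+[p[0],p[1],0]
S=4
def ren(c,n,p):
    m=np.zeros((400*S,640*S),np.uint8)
    for b in MODEL[n]:
        h=cv2.convexHull((proj(c,place(b,p))*S+S/2-.5).astype(np.float32)); cv2.fillConvexPoly(m,h.round().astype(np.int32),255)
    return cv2.resize(m,(640,400),interpolation=cv2.INTER_AREA)/255.
def fit(n,p0,cams=("top","scene")):
    ms={c:regions_of(c,n)[0]["region"].astype(float) for c in cams}
    ms={c:cv2.GaussianBlur(m,(0,0),1) for c,m in ms.items()}
    f=lambda p:sum(((cv2.GaussianBlur(ren(c,n,p),(0,0),1)-ms[c])**2).sum()/ms[c].sum() for c in cams)
    sim=np.array([p0]*4,float); sim[1,0]+=.02;sim[2,1]+=.02;sim[3,2]+=.15
    r=minimize(f,p0,method="Nelder-Mead",options=dict(initial_simplex=sim,xatol=2e-4,fatol=1e-4)); return r.x,r.fun
E
cat > m.py <<'E'
from fit import *
read_camera("top");read_camera("scene")
g=ray("top",[[462,219],[295,205],[302.5,196.5],[287.5,217]],.04); print(g.round(3))
out={}
for n,p0 in(("scraper",[g[0][0],g[0][1],-.2]),("plate",[g[1][0],g[1][1],-.2])):
    for cs in(("top","scene"),("top",)):
        p,f=fit(n,p0,cs); print(n,cs,p.round(4),np.degrees(p[2]).round(1),round(f,3)); out.setdefault(n,p)
np.save("poses.npy",out)
big=[]
for c,(x,y,w,h) in(("top",(235,120,260,150)),("scene",(165,150,260,150))):
    im=cv2.imread(f"pics/{c}0.png"); k=3
    im=cv2.resize(im,None,fx=k,fy=k,interpolation=cv2.INTER_CUBIC)
    for n,p in out.items():
        for b in MODEL[n]+([box(-90,95,-90,90,40,40)] if n=="plate" else []):
            hh=cv2.convexHull((proj(c,place(b,p))*k+1).astype(np.float32)).astype(np.int32); cv2.polylines(im,[hh],True,(0,0,255),1)
    cv2.imwrite(f"pics/ov_{c}.png",im[y*k:(y+h)*k,x*k:(x+w)*k])
p=out["plate"]; c,s=np.cos(p[2]),np.sin(p[2])
for q in g[2:]: d=q[:2]-p[:2]; print("chip plate",(c*d[0]+s*d[1]).round(3),(-s*d[0]+c*d[1]).round(3))
E
python3 m.py
```

```text
[[ 0.516 -0.336  0.04 ]
 [ 0.538  0.05   0.04 ]
 [ 0.558  0.034  0.04 ]
 [ 0.51   0.067  0.04 ]]
scraper ('top', 'scene') [ 0.5162 -0.3369 -0.1619] -9.3 0.045
scraper ('top',) [ 0.5176 -0.337  -0.1847] -10.6 0.013
plate ('top', 'scene') [ 0.531   0.057  -0.1209] -6.9 0.049
plate ('top',) [ 0.5323  0.0577 -0.1208] -6.9 0.032
chip plate 0.029 -0.02
chip plate -0.022 0.007
```

View pics/ov_top.png

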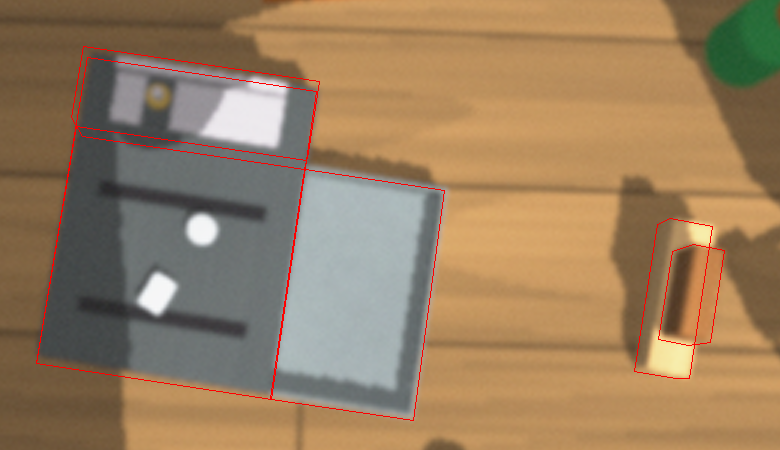

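View pics/ov_scene.png

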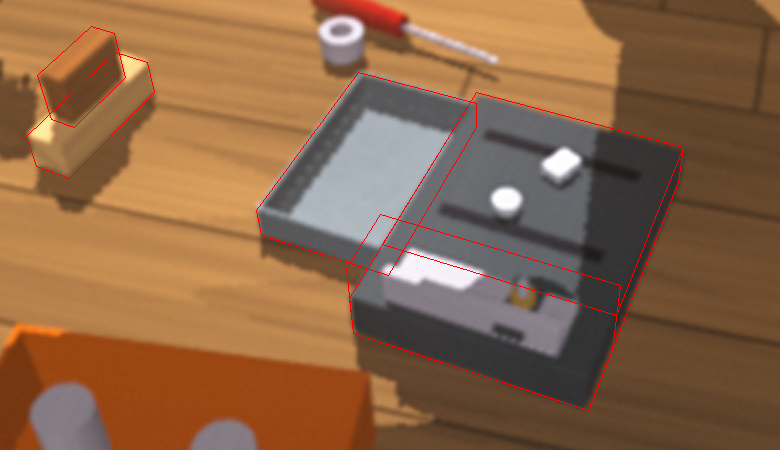

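step_arm([
  [0, 0.4, 0, 0, 0, -0.025],
  [0, 0.8, 0, 0, 0, -0.05],
  [0, 1, 0, 0, 0, -0.075],
  [0, 1, 0, 0, 0, -0.1025],
  [0, 1, 0, 0, 0, -0.1025],
], fingers=0)

```text
time_s: 1.4
eef_pos: [0.3058, -0.4811, 0.2274]
tcp_rot: [[-0.984, 0.177, 0.001], [0.177, 0.984, -0.001], [-0.001, -0.001, -1.0]]
force: [0.3, -0.2, 0.3]
opening: 0.0874
grasp_force: 0.0
```

step_arm([
  [0.3, 0.3, 0, 0, 0, 0],
  [0.6, 0.6, 0, 0, 0, 0],
  [1, 1, 0, 0, 0, 0],
  [1, 1, 0, 0, 0, 0],
])

```text
time_s: 1.8
eef_pos: [0.4279, -0.3595, 0.2269]
tcp_rot: [[-0.985, 0.171, 0.001], [0.171, 0.985, -0.0], [-0.001, 0.0, -1.0]]
force: [-0.7, -0.2, -0.5]
opening: 0.0878
grasp_force: 0.0
```

step_arm([
  [0.3, 0.1, -0.2, 0, 0, 0],
  [0.6, 0.2, -0.4, 0, 0, 0],
  [0.76, 0.21, -0.6, 0, 0, 0],
  [0.76, 0.21, -0.6, 0, 0, 0],
  [0.76, 0.21, -0.6, 0, 0, 0],
])

```text
time_s: 2.3
eef_pos: [0.5166, -0.3364, 0.1539]
tcp_rot: [[-0.985, 0.173, -0.002], [0.173, 0.985, 0.0], [0.002, -0.0, -1.0]]
force: [-0.0, -0.1, 0.3]
opening: 0.0876
grasp_force: 0.0
```

step_arm([
  [0, 0, -0.3, 0, 0, 0],
  [0, 0, -0.55, 0, 0, 0],
  [0, 0, -0.75, 0, 0, 0],
  [0, 0, -0.88, 0, 0, 0],
  [0, 0, -0.95, 0, 0, 0],
  [0, 0, -0.95, 0, 0, 0],
  [0, 0, -0.95, 0, 0, 0],
])

```text
time_s: 3.0
eef_pos: [0.5173, -0.3372, 0.042]
tcp_rot: [[-0.985, 0.173, 0.002], [0.173, 0.985, -0.001], [-0.002, -0.0, -1.0]]
force: [0.6, -1.2, 0.2]
opening: 0.0877
grasp_force: 0.0
```

step_arm([
  [0, 0, 0, 0, 0, 0],
  [0, 0, 0, 0, 0, 0],
  [0, 0, 0, 0, 0, 0],
  [0, 0, 0, 0, 0, 0],
  [0, 0, 0, 0, 0, 0],
  [0, 0, 0, 0, 0, 0],
  [0, 0, 0, 0, 0, 0],
  [0, 0, 0, 0, 0, 0],
  [0, 0, 0, 0, 0, 0],
  [0, 0, 0, 0, 0, 0],
], fingers=1, grip_force=30)

```text
time_s: 4.0
eef_pos: [0.5168, -0.3368, 0.0406]
tcp_rot: [[-0.985, 0.173, 0.0], [0.173, 0.985, -0.0], [-0.0, -0.0, -1.0]]
force: [0.3, -1.6, -0.2]
opening: 0.024
grasp_force: 30.0
```

step_arm([
  [0, 0, 0.2, 0, 0, 0],
  [0, 0, 0.5, 0, 0, 0],
  [0, 0, 0.9, 0, 0, 0],
  [0, 0, 0.9, 0, 0, 0],
  [0, 0, 0.9, 0, 0, 0],
])

```text
time_s: 4.5
eef_pos: [0.5171, -0.3365, 0.1495]
tcp_rot: [[-0.985, 0.174, 0.002], [0.174, 0.985, -0.0], [-0.002, 0.0, -1.0]]
force: [-0.4, 0.9, -3.5]
opening: 0.0238
grasp_force: 30.0
```

```bash
python3 - <<'E'
from h import *
a=read_camera("top")[100:300,200:520]; b=read_camera("scene")[100:300,130:450]
cv2.imwrite("pics/lift.png",cv2.resize(np.vstack([a,b])[:,:,::-1],None,fx=1.5,fy=1.5,interpolation=cv2.INTER_CUBIC))
E
```

```text
(no output)
```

View pics/lift.png

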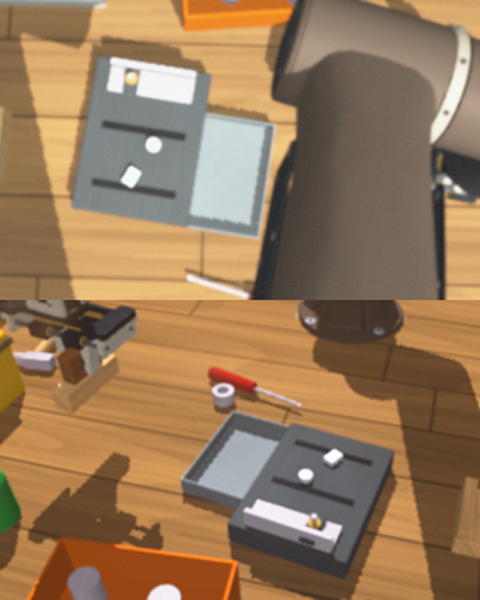

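The scraper is gripped and level, and the chips haven't moved. Next I carry it over the plate to the far (+y) side.

step_arm([
  [0.01, 0.2, 0, 0, 0, 0.004],
  [0.03, 0.5, 0, 0, 0, 0.0086],
  [0.05, 0.96, 0, 0, 0, 0.0086],
])

```text
time_s: 4.9
eef_pos: [0.5213, -0.2265, 0.1462]
tcp_rot: [[-0.993, 0.122, -0.004], [0.122, 0.993, 0.0], [0.004, -0.0, -1.0]]
force: [1.2, 0.9, -1.9]
opening: 0.024
grasp_force: 30.0
```

step_arm([
  [0.02, 0.33, 0, 0, 0, 0],
  [0.04, 0.66, 0, 0, 0, 0],
  [0.05, 0.96, 0, 0, 0, 0],
])

```text
time_s: 5.2
eef_pos: [0.5274, -0.1098, 0.1468]
tcp_rot: [[-0.993, 0.12, -0.003], [0.12, 0.993, -0.0], [0.003, -0.001, -1.0]]
force: [0.7, -0.3, -2.0]
opening: 0.0235
grasp_force: 30.0
```

step_arm([
  [0.02, 0.33, 0, 0, 0, 0],
  [0.04, 0.66, 0, 0, 0, 0],
  [0.05, 0.96, 0, 0, 0, 0],
])

```text
time_s: 5.5
eef_pos: [0.5334, 0.0052, 0.1468]
tcp_rot: [[-0.993, 0.12, -0.003], [0.12, 0.993, -0.001], [0.003, -0.001, -1.0]]
force: [0.6, -0.6, -2.8]
opening: 0.0237
grasp_force: 30.0
```

step_arm([
  [0.02, 0.33, 0, 0, 0, 0],
  [0.04, 0.66, 0, 0, 0, 0],
  [0.06, 0.94, 0, 0, 0, 0],
  [0.06, 0.94, 0, 0, 0, 0],
  [0.06, 0.94, 0, 0, 0, 0],
  [0.06, 0.94, 0, 0, 0, 0],
])

```text
time_s: 6.1
eef_pos: [0.5409, 0.1156, 0.1474]
tcp_rot: [[-0.993, 0.12, -0.002], [0.12, 0.993, -0.001], [0.002, -0.001, -1.0]]
force: [0.5, -1.0, -2.9]
opening: 0.0239
grasp_force: 30.0
```

step_arm([
  [0, 0.03, -0.2, 0, 0, 0],
  [0, 0.03, -0.4, 0, 0, 0],
  [0, 0.03, -0.5, 0, 0, 0],
  [0, 0.03, -0.54, 0, 0, 0],
  [0, 0.03, -0.54, 0, 0, 0],
  [0, 0.03, -0.54, 0, 0, 0],
  [0, 0.03, -0.54, 0, 0, 0],
])

```text
time_s: 6.8
eef_pos: [0.5424, 0.1203, 0.0848]
tcp_rot: [[-0.993, 0.12, 0.002], [0.12, 0.993, 0.001], [-0.001, 0.001, -1.0]]
force: [0.5, 0.2, -2.6]
opening: 0.0237
grasp_force: 30.0
```

```bash
python3 - <<'E'
from h import *
a=read_camera("top")[100:300,200:520]; b=read_camera("scene")[130:330,230:470]
cv2.imwrite("pics/down.png",cv2.resize(b[:,:,::-1],None,fx=3,fy=3,interpolation=cv2.INTER_CUBIC))
s=get_state();print(s["eef_pos"],s["force"])
E
```

```text
[0.54216076 0.12032058 0.08457068] [-0.52684934 -0.27331838 -2.74928951]
```

View pics/down.png

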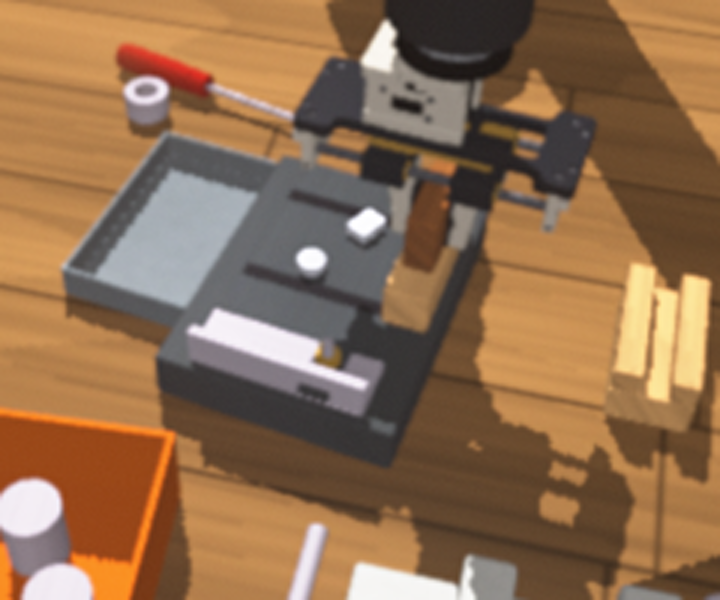

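The scraper is at about (420,280), with both chips on its tray side and the fingers well above them. I'll lower it 2.4 mm and wipe.

step_arm([
  [0, 0, -0.02, 0, 0, 0],
  [0, 0, -0.02, 0, 0, 0],
  [-0.01, -0.08, -0.02, 0, 0, 0],
  [-0.02, -0.16, -0.02, 0, 0, 0],
  [-0.03, -0.24, -0.02, 0, 0, 0],
  [-0.038, -0.32, -0.02, 0, 0, 0],
  [-0.048, -0.4, -0.02, 0, 0, 0],
  [-0.058, -0.48, -0.02, 0, 0, 0],
  [-0.068, -0.56, -0.02, 0, 0, 0],
  [-0.077, -0.64, -0.02, 0, 0, 0],
])

```text
time_s: 7.9
eef_pos: [0.5324, 0.0424, 0.0814]
tcp_rot: [[-0.993, 0.12, 0.0], [0.12, 0.993, 0.0], [-0.0, 0.0, -1.0]]
force: [0.0, 0.2, -3.0]
opening: 0.024
grasp_force: 30.0
```

step_arm([
  [-0.01, -0.08, 0, 0, 0, 0],
  [-0.02, -0.16, 0, 0, 0, 0],
  [-0.03, -0.24, 0, 0, 0, 0],
  [-0.038, -0.32, 0, 0, 0, 0],
  [-0.048, -0.4, 0, 0, 0, 0],
  [-0.058, -0.48, 0, 0, 0, 0],
  [-0.068, -0.56, 0, 0, 0, 0],
  [-0.077, -0.64, 0, 0, 0, 0],
  [-0.087, -0.72, 0, 0, 0, 0],
  [-0.097, -0.8, 0, 0, 0, 0],
])

```text
time_s: 8.9
eef_pos: [0.5207, -0.0535, 0.0814]
tcp_rot: [[-0.993, 0.12, -0.0], [0.12, 0.993, -0.0], [0.0, -0.0, -1.0]]
force: [0.9, 0.3, -1.6]
opening: 0.0242
grasp_force: 30.0
```

step_arm([
  [-0.01, -0.08, 0, 0, 0, 0],
  [-0.015, -0.13, 0, 0, 0, 0],
  [-0.015, -0.13, 0, 0, 0, 0],
  [-0.015, -0.13, 0, 0, 0, 0],
  [-0.015, -0.13, 0, 0, 0, 0],
])

```text
time_s: 9.4
eef_pos: [0.5191, -0.0681, 0.0814]
tcp_rot: [[-0.993, 0.12, 0.0], [0.12, 0.993, 0.0], [-0.0, 0.0, -1.0]]
force: [-0.2, 0.0, -2.5]
opening: 0.0239
grasp_force: 30.0
```

```bash
python3 - <<'E'
from h import *
b=read_camera("scene")[130:330,230:470]
cv2.imwrite("pics/wiped.png",cv2.resize(b[:,:,::-1],None,fx=3,fy=3,interpolation=cv2.INTER_CUBIC))
E
```

```text
(no output)
```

View pics/wiped.png

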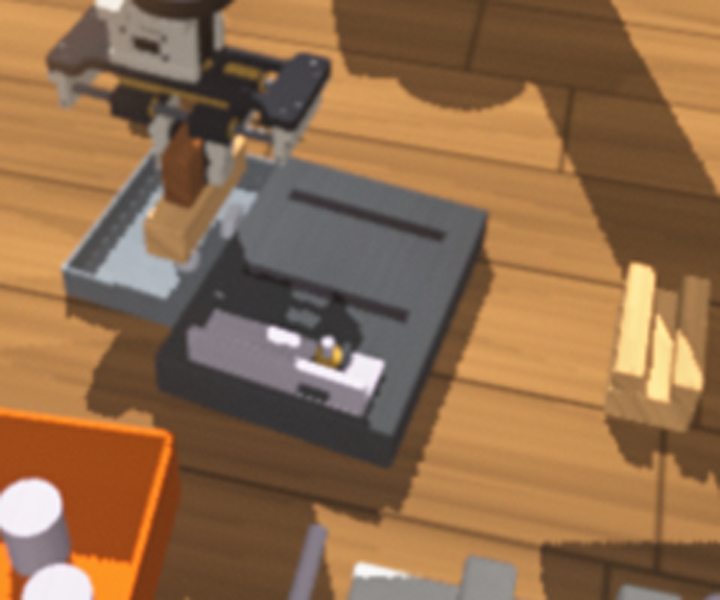

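The plate top is clear. One chip shows near (187,265) and the other perhaps near (237,215), both in the tray area. I'll lift the scraper, move it aside and check.

step_arm([
  [0, 0, 0.15, 0, 0, 0],
  [0, 0, 0.35, 0, 0, 0],
  [0, 0, 0.55, 0, 0, 0],
  [0, 0, 0.55, 0, 0, 0],
])

```text
time_s: 9.85
eef_pos: [0.5213, -0.0678, 0.1507]
tcp_rot: [[-0.993, 0.119, 0.006], [0.119, 0.993, 0.001], [-0.006, 0.001, -1.0]]
force: [0.9, 0.6, -2.5]
opening: 0.0241
grasp_force: 30.0
```

step_arm([
  [0, -0.25, 0, 0, 0, 0],
  [0, -0.55, 0, 0, 0, 0],
  [0, -0.9, 0, 0, 0, 0],
  [0, -1, 0, 0, 0, 0],
])

```text
time_s: 10.25
eef_pos: [0.5184, -0.1906, 0.1464]
tcp_rot: [[-0.993, 0.121, -0.001], [0.121, 0.993, -0.0], [0.001, -0.0, -1.0]]
force: [-0.9, 0.8, -3.1]
opening: 0.0237
grasp_force: 30.0
```

step_arm([
  [0, -0.33, 0, 0, 0, 0],
  [0, -0.66, 0, 0, 0, 0],
  [0, -1, 0, 0, 0, 0],
  [0, -1.0, 0, 0, 0, 0],
])

```text
time_s: 10.65
eef_pos: [0.5185, -0.3117, 0.1461]
tcp_rot: [[-0.992, 0.123, -0.001], [0.123, 0.992, -0.0], [0.001, -0.0, -1.0]]
force: [-0.5, 0.1, -3.3]
opening: 0.0237
grasp_force: 30.0
```

```bash
python3 - <<'E'
from h import *
b=read_camera("scene")[150:300,230:400];a=read_camera("top")[120:270,230:400]
cv2.imwrite("pics/tray.png",cv2.resize(np.hstack([a,b])[:,:,::-1],None,fx=2.3,fy=2.3,interpolation=cv2.INTER_CUBIC))
print(get_state()["eef_pos"])
E
```

```text
[ 0.51839982 -0.30869765  0.14610547]
```

View pics/tray.png

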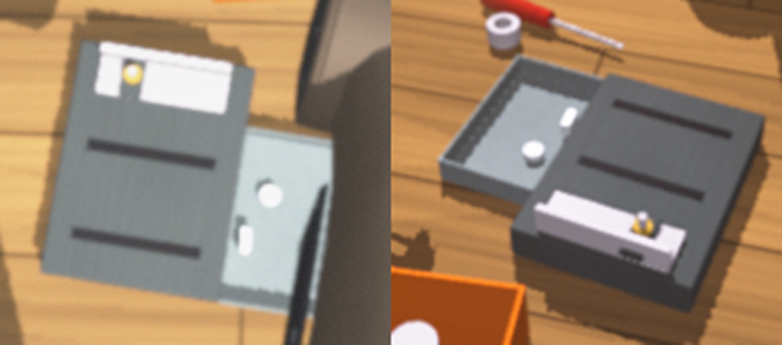

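Both chips are in the tray: the slug at (270,195) and the bar at (245,240) in the left crop. Now I set the scraper down on the open bench.

step_arm([
  [0, -0.1, -0.3, 0, 0, 0],
  [0, -0.1, -0.6, 0, 0, 0],
  [0, -0.1, -0.75, 0, 0, 0],
  [0, -0.1, -0.82, 0, 0, 0],
  [0, -0.1, -0.85, 0, 0, 0],
  [0, -0.1, -0.86, 0, 0, 0],
  [0, -0.1, -0.86, 0, 0, 0],
  [0, -0.1, -0.86, 0, 0, 0],
])

```text
time_s: 11.55
eef_pos: [0.5198, -0.3204, 0.0453]
tcp_rot: [[-0.993, 0.12, 0.002], [0.12, 0.993, -0.001], [-0.002, -0.0, -1.0]]
force: [0.4, -1.1, -2.1]
opening: 0.0239
grasp_force: 30.0
```

step_arm([
  [0, 0, -0.01, 0, 0, 0],
  [0, 0, -0.02, 0, 0, 0],
  [0, 0, -0.03, 0, 0, 0],
  [0, 0, -0.035, 0, 0, 0],
  [0, 0, -0.035, 0, 0, 0],
  [0, 0, -0.035, 0, 0, 0],
  [0, 0, -0.035, 0, 0, 0],
])

```text
time_s: 12.25
eef_pos: [0.5192, -0.3204, 0.0406]
tcp_rot: [[-0.993, 0.12, 0.0], [0.12, 0.993, -0.0], [-0.0, -0.0, -1.0]]
force: [-2.1, 2.3, 5.4]
opening: 0.024
grasp_force: 30.0
```

The upward force shows the foot is on the bench. Release, then retreat.

step_arm([
  [0, 0, 0, 0, 0, 0],
  [0, 0, 0, 0, 0, 0],
  [0, 0, 0, 0, 0, 0],
  [0, 0, 0, 0, 0, 0],
  [0, 0, 0, 0, 0, 0],
  [0, 0, 0, 0, 0, 0],
  [0, 0, 0, 0, 0, 0],
  [0, 0, 0, 0, 0, 0],
  [0, 0, 0, 0, 0, 0],
  [0, 0, 0, 0, 0, 0],
], fingers=0)

```text
time_s: 13.25
eef_pos: [0.5191, -0.3203, 0.04]
tcp_rot: [[-0.993, 0.12, 0.0], [0.12, 0.993, 0.0], [-0.0, 0.0, -1.0]]
force: [0.7, -0.4, 0.5]
opening: 0.0871
grasp_force: 0.0
```

step_arm([
  [0, 0, 0.15, 0, 0, 0],
  [0, 0, 0.4, 0, 0, 0],
  [0, 0, 0.7, 0, 0, 0],
  [0, 0, 1, 0, 0, 0],
  [0, 0, 1, 0, 0, 0],
])

```text
time_s: 13.75
eef_pos: [0.5219, -0.3216, 0.1658]
tcp_rot: [[-0.993, 0.119, 0.008], [0.119, 0.993, -0.004], [-0.009, -0.003, -1.0]]
force: [0.7, 0.3, -0.1]
opening: 0.088
grasp_force: 0.0
```

step_arm([
  [-0.3, -0.2, 0.2, 0, 0, 0],
  [-0.6, -0.4, 0.4, 0, 0, 0],
  [-1, -0.6, 0.6, 0, 0, 0],
  [-1, -0.6, 0.6, 0, 0, 0],
  [-1, -0.6, 0.6, 0, 0, 0],
  [-1, -0.6, 0.6, 0, 0, 0],
])

```text
time_s: 14.35
eef_pos: [0.3993, -0.392, 0.2313]
tcp_rot: [[-0.993, 0.12, -0.0], [0.12, 0.993, 0.001], [0.0, 0.001, -1.0]]
force: [1.1, -0.1, 0.2]
opening: 0.0875
grasp_force: 0.0
```

```bash
python3 - <<'E'
from h import *
b=read_camera("scene")[130:280,160:400];a=read_camera("top")[120:270,260:500]
cv2.imwrite("pics/end.png",cv2.resize(np.vstack([a,b])[:,:,::-1],None,fx=2,fy=2,interpolation=cv2.INTER_CUBIC))
E
```

```text
(no output)
```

View pics/end.png

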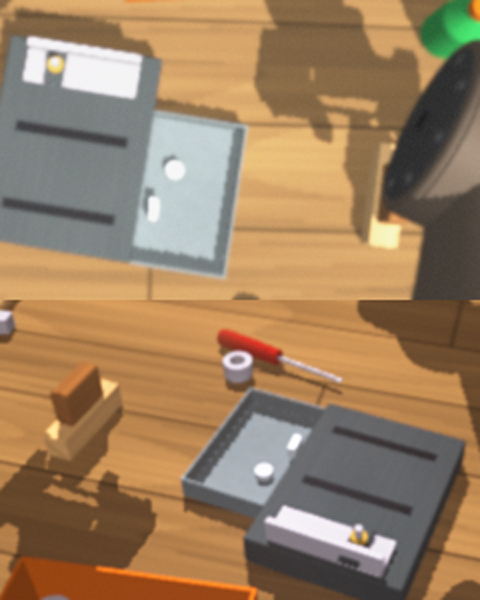

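The scraper stands upright on the bench at (85,410), both chips lie in the tray at (265,472) and (295,441), and the arm is clear of everything.

```bash
python3 -c "
from plant import *
print(hand_in())"
```

```text
the job is handed in; nothing more can be done
None
```

I wiped both chips into the tray, stood the scraper upright on the open bench and released it, and handed the job in at about 14.4 s; the hand-in returned no verdict.

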